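# Walk the die block round to the bench fence

## Robot

A 7-joint arm with a two-finger parallel gripper is mounted at the origin on the work surface. World frame = base frame: x ahead of the robot, y to its left, z up, the work surface at z = 0. Lengths are in mm, angles in rad, forces in N, time in s.
With the tool pointing down it reaches from about 425 to 825 mm from the base axis. Payload 3.6 kg.
Tool frame: the origin (TCP) lies at the very end of the fingers, on their centre line; the grasp point (between the pads) lies 19 mm behind it; z points along the fingers, y is the line along which they close (so a half turn about z gives the same grasp; the last joint's range is limited). The gripper opens to 85 mm and grips with 20 to 120 N. Pads are 22 mm wide; open, the fingers measure 114 mm over their backs; the gripper's body (76 mm by 85 mm) begins 54 mm behind the grasp point. The pads swing forward as they close: fully open they stand 13 mm farther back than shut.
Start: joints at [1.177, 0.615, -0.013, 1.423, 0.008, 1.103, -0.04], TCP at [233.726, -606.494, 231.297] pointing down, gripper open.
Joint ranges: [-3.12, 3.12], [-0.3, 2.06], [-1.34, 1.32], [0.26, 2.42], [-1.36, 4.5], [0.01, 1.98], [-2.84, 2.84]. Speed limits (rad/s): [2.79, 2.79, 3.14, 3.14, 3.14, 3.14, 3.14].

## Interface

Orientations are given as a unit quaternion [x, y, z, w].
In Python, from plant import arm gives the robot as it stands.
- The arm moves only by the tool drive_tool, never from a script. Its argument "moves" is a list that holds one entry, the list of rows, each a list of 5 numbers: the opening, from 0 (shut) to 1 (fully open), then the shift along the tool's x, y, z in mm, then the turn about the tool's z in degrees. A call has 1 to 20 rows; each row shifts and turns the commanded pose from where the row before left it, along the tool's axes as they then stand; what a row does not reach is not made up. A row lasts 1/10 s, in which the tool goes at most 50 mm and 8.59 degrees, less where a joint would pass 70% of its speed; a pose out of reach is approached as far as the arm can. A call with a gripper value outside its range is refused whole. The fingers move at their own pace and stop on an object; the grip force is fixed at half the most. Time passes only in rows, so rows that do not move let the fingers close. It gives the time, the measured TCP pose, the force, the opening and the grip force at its end, in the units of the state.
- arm.get_obs(): the state, without advancing time (a new reading comes with each control period).
- arm.camera(name): name is "scene" or "top" or "wrist"; returns the picture (400x640x3 uint8, red, green, blue); there is no depth.
- arm.camera_params(name): a dict with "K" (3x3 intrinsics, pixels), "origin" and "rotation" of the camera in the world. Camera axes: x right, y up, looking along -z (the intrinsics and any distortion apply to the point x, -y, -z); pixel columns grow to the right and rows downward; lengths in mm; the calibration is good to about 2 mm. The wrist camera is an equidistant fisheye: a pixel r from the principal point sees the ray r / f radians off the axis. A picture is of the moment at which its call begins: read the wrist's pose just before it. camera_params takes no time and is no camera call; for the wrist camera it gives the pose at the moment of the call.
- arm.close_job(): hands the job in; it is judged then, once.
The state is a dict: "time_s": time; "joint_pos": joint angles; "dq": joint speeds; "joint_torque": joint torques, N m; "ee_pos": TCP position; "tool_rot": TCP orientation; "wrist_force": force on the tool from outside, world axes, zero at the start; "torque": the same for the moment, N m; "grip_width": opening from 0.0 (shut) to 1.0 (fully open); "grasp_force": force on a finger pad.
Only numpy, scipy, OpenCV 4.12 (cv2) and the standard library are available. Lean on these libraries where they do the work, as an engineer would, in place of code of your own. Each camera call takes 0.05 s, during which the arm holds its last target. There are 200 camera calls.

## Task

The heavy die block that forms the hooks of the seat springs has been left askew on the bench. Without picking anything up, push its corners by turns with the fingertips to walk it round until the side with the two round grooves looks squarely at the steel fence while still clear of it, then push it straight home so that the grooved side sits flat against the fence and does not overhang either end of it. Leave the tools and parts lying about where they are.

Things in the scene. Friction and masses are not known exactly. Their poses are not given: they have to be found in the camera images.
- die_block: Dark cast-iron slab, 120 long (own x), 92 wide (own y), 30 mm high, some 2.3 kg, too wide to grip; sliding it takes 10 to 20 N. Its long side at own +y has two upright half-round grooves 18 mm wide, 9 deep, 28 mm either side of its middle; the other sides are plain. Four round cups in the top, nearer the plain long side. Origin: centre of the underside; z up.
- fence: Steel angle bolted to the bench, 200 long (own x), 40 mm high, its foot reaching 50 mm back (own +y) with gussets and bolts. The plain working face looks to own -y. Origin: middle of the lower edge of the working face; z up. It cannot move. With the job done the block's x and y axes point the same way as the fence's.
- grooved_end_a (a point): Point on the die block: the corner at the own +x end of its grooved side, at half height (60, 46, 15 mm from the block's origin).
- grooved_end_b (a point): Point on the die block: the corner at the own -x end of its grooved side, at half height (-60, 46, 15 mm from the block's origin).
- screwdriver: Bystander: screwdriver with a black handle, 210 mm long, lying to the right of the work. Origin on its underside near the middle, x towards the tip.
- tack_hammer: Bystander: small hammer with a wooden handle, 240 mm long, lying far right. Origin on its underside near the middle, x towards the head.
- shears: Bystander: upholstery shears with steel blades and black finger loops, about 215 by 100 by 13 mm, lying beyond the work. Origin on the underside near the pivot, x towards the blade tips.
- utility_knife: Bystander: yellow utility knife, about 170 by 28 by 20 mm, lying behind the fence. Origin under its middle, x towards the blade.
- thread_spool: Bystander: thread spool standing on end near the far end of the fence, 42 mm across and 50 mm high. Origin: centre of the underside.
- rivet_tin: Bystander: round metal tin, 71 mm across and 60 mm high, standing right of and beyond the work. Origin: centre of the underside.
- seat_spring: Bystander: coil spring with hooked ends, 150 mm long and 16 mm thick, lying between the robot and the work. Origin under its middle, x along it.
- pad_offcut: Bystander: black foam pad, 160 by 110 by 12 mm, lying on the near right. Origin: centre of the underside.
There are look-alikes about, which are no part of the job. What is shaped like the fence but red is not meant.

How it is judged:
By the outcome, as a careful person would: the job done as asked, in the order asked, and still so for the second after the job is handed in, with the robot touching nothing.
It also fails if it takes over 67 s, if anything falls off the work surface, if the arm or the gripper's body presses on something with over 40 N, if the wrist force passes 120 N, or if a joint passes its speed limit or range.

## Working session

There is one attempt and no reset: what is moved stays moved. The work goes in short steps, Python scripts to look and compute and a tool call to move; the robot and the scene stay as the last step left them, time stands still between calls to the robot, and variables do not carry over. Pictures are saved under pics/ and viewed, at most 10 in all, crops included, and the job is handed in when it is done.

Besides the shell and the picture viewer there is one more tool, called after ">>>" as name(argument=value, ...), one argument or row to a line, values as JSON. drive_tool: Moves the arm, as the interface text tells. Its arguments: {"type":"object","properties":{"moves":{"type":"array"}},"required":["moves"]}

```bash
mkdir -p pics; ls
python3 - <<'E'
from plant import arm
import cv2
for n in("scene","top"):
    cv2.imwrite(f"pics/{n}0.png",arm.camera(n)[:,:,::-1]); p=arm.camera_params(n); print(n,p)
o=arm.get_obs();print(o["time_s"],o["ee_pos"],o["tool_rot"],o["grip_width"])
E
```

```text
pics
scene {'K': array([[373.45108657,   0.        , 312.28198485],
       [  0.        , 373.45108657, 206.92162198],
       [  0.        ,   0.        ,   1.        ]]), 'origin': array([1036.51896401,  231.83274313,  938.69574998]), 'rotation': array([0.13789159, 0.2529488 , 0.83473576, 0.46927501])}
top {'K': array([[409.79129442,   0.        , 320.81381999],
       [  0.        , 409.79129442, 209.5340169 ],
       [  0.        ,   0.        ,   1.        ]]), 'origin': array([ 395.98692512,  -98.36361834, 1132.28630829]), 'rotation': array([-0.03716374,  0.03490082,  0.70669575, -0.70567833])}
0.1 [ 233.49114913 -605.8633055   230.24625656] [ 9.83130420e-01  1.82902129e-01 -2.19017976e-04 -1.15781886e-03] 0.9985272554780128
```

View pics/top0.png

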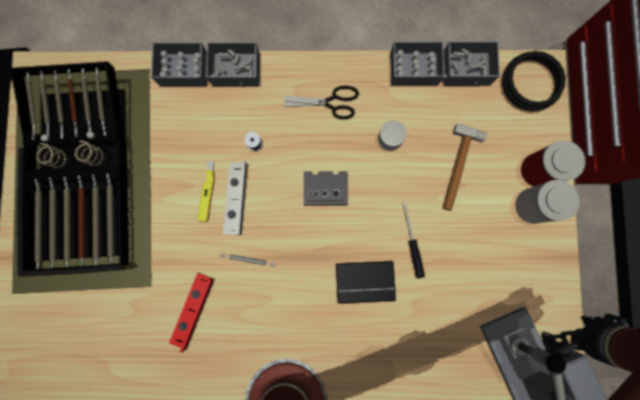

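View pics/scene0.png

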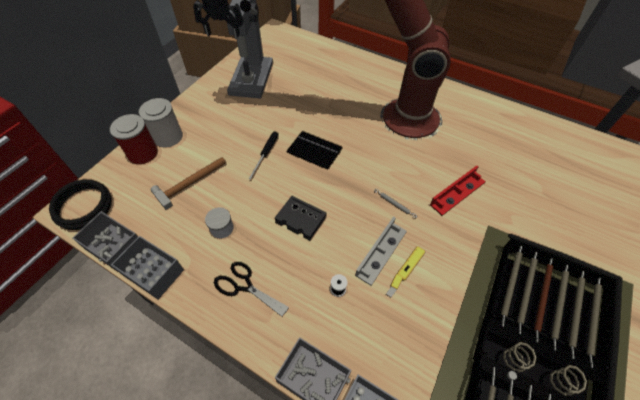

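The top view shows the die block at (326,188) with its grooves facing up (world +x). There are two fence shapes: steel grey at (235,198) and red at (190,312). The steel one fits, because the task rules out red and the knife and spool lie next to it. I'll confirm with one crop.

```bash
cat > h.py <<'E'
import numpy as np, cv2
from scipy.spatial.transform import Rotation as R
def ray(p,u,v):
    K=p["K"]; d=np.array([(u-K[0,2])/K[0,0],-(v-K[1,2])/K[1,1],-1.]); return R.from_quat(p["rotation"]).apply(d)
def onz(p,u,v,z):
    d=ray(p,u,v); o=np.array(p["origin"]); return o+d*(z-o[2])/d[2]
def pix(p,X):
    c=R.from_quat(p["rotation"]).inv().apply(np.array(X)-p["origin"]); K=p["K"]
    return K[0,0]*c[0]/-c[2]+K[0,2], K[1,1]*-c[1]/-c[2]+K[1,2]
E
python3 - <<'E'
import cv2,numpy as np
a=cv2.imread("pics/top0.png")[150:250,190:360]; b=cv2.imread("pics/scene0.png")[185:290,260:420]
A=cv2.resize(a,None,fx=4.6,fy=4.6,interpolation=2)
cv2.imwrite("pics/c1.png",A)
B=cv2.resize(b,None,fx=4.8,fy=4.8,interpolation=2);cv2.imwrite("pics/c2.png",B)
E
```

```text
(no output)
```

View pics/c1.png

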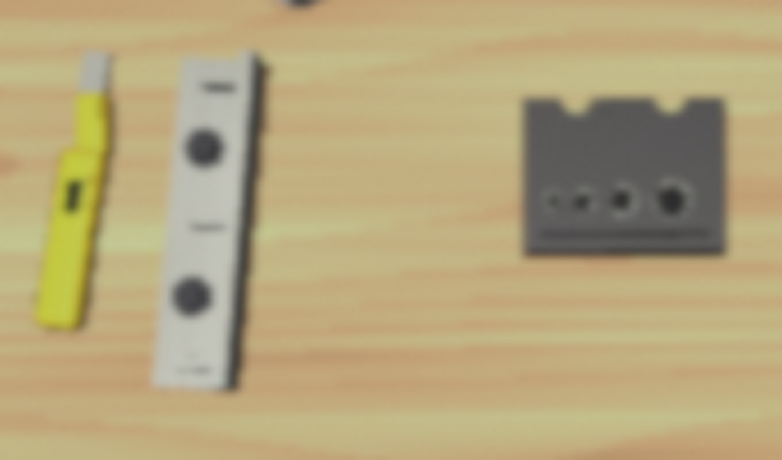

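View pics/c2.png

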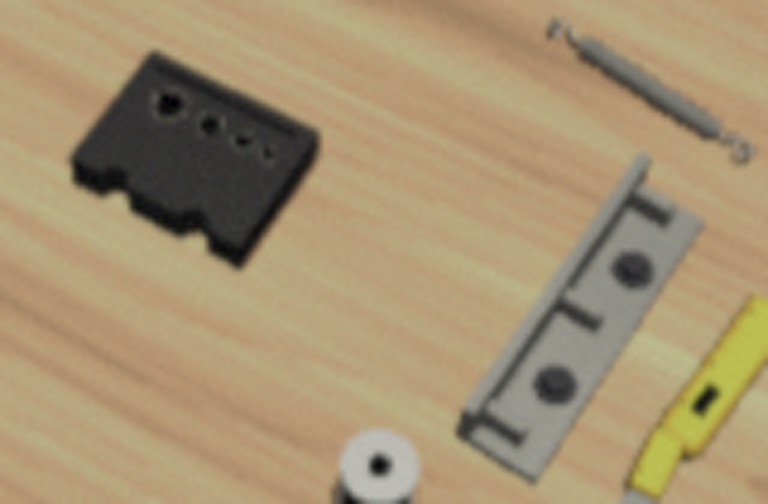

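The crops confirm it. The grey angle's plain dark working face is on the right, toward the block, and its foot, gussets and bolts are on the left beside the knife. The block's two notches point up (world +x), so it has to turn about +90° counterclockwise. Next I'll measure.

```bash
cat >> h.py <<'E'
def block(img,p,c=None,w=60):
    """img BGR top view; block pose from dark grey low-saturation mask near pixel c"""
    u=cv2.resize(img,None,fx=4,fy=4,interpolation=cv2.INTER_CUBIC)
    hsv=cv2.cvtColor(u,cv2.COLOR_BGR2HSV)
    m=((hsv[...,1]<75)&(hsv[...,2]<135)).astype(np.uint8)*255
    m=cv2.morphologyEx(m,cv2.MORPH_OPEN,np.ones((9,9),np.uint8))
    M=np.zeros_like(m); x,y=int(c[0]*4),int(c[1]*4); s=w*4; M[y-s:y+s,x-s:x+s]=m[y-s:y+s,x-s:x+s]
    C=[k for k in cv2.findContours(M,0,1)[0] if cv2.contourArea(k)>4000]
    best=min(C,key=lambda k:np.hypot(*(k.reshape(-1,2).mean(0)-[x,y])))
    P=np.array([onz(p,(a+.5)/4-.5,(b+.5)/4-.5,28)[:2] for a,b in cv2.convexHull(best).reshape(-1,2)])
    r=cv2.minAreaRect(P.astype(np.float32)); return r,cv2.boxPoints(r),cv2.contourArea(best)
E
python3 - <<'E'
from h import *
from plant import arm
p=arm.camera_params("top"); im=cv2.imread("pics/top0.png")
r,b,a=block(im,p,(326,188),30);print(r,b.round(1),a)
# fence in top: non-wood
u=cv2.resize(im,None,fx=4,fy=4,interpolation=2)
hsv=cv2.cvtColor(u,cv2.COLOR_BGR2HSV)
for name,m in(("all",(hsv[...,1]<70)),("light",(hsv[...,1]<60)&(hsv[...,2]>140))):
    M=np.zeros(m.shape,np.uint8); M[155*4:240*4,218*4:255*4]=m[155*4:240*4,218*4:255*4]*255
    E_=[]
    for v in range(170*4,228*4,4):
        xs=np.where(M[v])[0]; E_.append((xs.max(),v))
    E_=np.array(E_,float); k=np.polyfit(E_[:,1],E_[:,0],1); res=E_[:,0]-np.polyval(k,E_[:,1]); g=abs(res)<4;k=np.polyfit(E_[g,1],E_[g,0],1)
    ys=np.where(M.any(1))[0]; 
    z=0 if name=="all" else 40
    for v in(ys.min(),ys.max()): print(name,np.polyval(k,v)/4,v/4,onz(p,np.polyval(k,v)/4,v/4,z).round(1),g.sum())
# scene: top edge crop pts
ps=arm.camera_params("scene")
for c in((642,155),(463,425),):
    print("scene",onz(ps,260+c[0]/4.8,185+c[1]/4.8,40).round(1))
for c in((153,52),(318,135),(240,255),(75,160)):
    print("blk",onz(ps,260+c[0]/4.8,185+c[1]/4.8,30).round(1))
for n,q,z in(("spring",(247,260),8),("springR",(274,264),8),("pad",(365,282),12),("driver tip",(404,205),5),("spool",(253,140),50),("tin",(392,135),60)): print(n,onz(p,*q,z).round(0))
E
```

```text
((568.1035766601562, -107.32359313964844), (118.76675415039062, 92.89077758789062), 89.88993072509766) [[ 521.5 -166.6]
 [ 614.4 -166.8]
 [ 614.7  -48. ]
 [ 521.8  -47.9]] 22666.5
all 247.2490678860358 160.5 [650.9 112.    0. ] 56
all 240.80178178860353 235.25 [440.8 126.2   0. ] 56
light 244.81461672152338 160.75 [641.2 111.2  40. ] 58
light 238.55367359808062 234.75 [440.6 124.3  40. ] 58
scene [443.4 131.7  40. ]
scene [649.4 121.1  40. ]
blk [ 524.7 -159.9   30. ]
blk [524.5 -41.6  30. ]
blk [618.6 -38.7  30. ]
blk [ 614.7 -156.6   30. ]
spring [373. 106.   8.]
springR [362.  33.   8.]
pad [ 314. -214.   12.]
driver tip [ 524. -325.    5.]
spool [696.  88.  50.]
tin [ 706. -286.   60.]
```

>>> drive_tool(
  moves=[
    [[0,0,0,0,-8.15],[0,0,0,0,-8.15],[0,0,0,0,-8.15],[0,0,0,0,-8.15],[0,0,0,0,-8.15],[0,0,0,0,-8.15],[0,0,0,0,-8.15],[0,0,0,0,-8.15],[0,31,25,0,0],[0,31,25,0,0],[0,31,25,0,0],[0,31,25,0,0],[0,31,25,0,0],[0,31,25,0,0],[0,31,25,0,0],[0,31,25,0,0],[0,31,25,0,0],[0,31,25,0,0],[0,0,0,0,0],[0,0,0,0,0]],
  ],
)

```text
time_s: 2.1
ee_pos: [503.8, -312.1, 230.8]
tool_rot: [0.729, 0.685, -0.0, -0.001]
wrist_force: [0.2, -1.7, -0.2]
grip_width: -0.0
grasp_force: 0.0
```

>>> drive_tool(
  moves=[
    [[0,30,25,0,0],[0,30,25,0,0],[0,30,25,0,0],[0,30,24,0,0],[0,0,0,36,0],[0,0,0,36,0],[0,0,0,36,0],[0,0,0,36,0],[0,0,0,36,0],[0,0,0,30,0],[0,0,0,8,0],[0,0,0,0,0]],
  ],
)

```text
time_s: 3.3
ee_pos: [608.4, -201.5, 12.0]
tool_rot: [0.73, 0.683, -0.001, -0.001]
wrist_force: [-0.2, 0.7, 0.8]
grip_width: 0.002
grasp_force: 0.0
```

```bash
cat >> h.py <<'E'
F=np.array([543,118.]); fy=np.radians(-3.8); ex=np.array([np.cos(fy),np.sin(fy)]); ey=np.array([-ex[1],ex[0]])
def fc(w): d=np.array(w)[:2]-F; return np.array([d@ex,d@ey])
E
python3 - <<'E'
from h import *
from plant import arm
for n in("scene","top"):
    im=arm.camera(n)[:,:,::-1]; p=arm.camera_params(n); o=arm.get_obs()
    u,v=pix(p,o["ee_pos"]); print(n,u,v,o["ee_pos"],fc(o["ee_pos"]))
    u,v=int(u),int(v); c=cv2.resize(im[v-35:v+35,u-50:u+50],None,fx=4,fy=4,interpolation=2)
    cv2.circle(c,(200,140),2,(0,0,255),-1)
    cv2.imwrite(f"pics/{n}1.png",c)
a=np.hstack([cv2.imread("pics/scene1.png"),cv2.imread("pics/top1.png")]); cv2.imwrite("pics/both1.png",a)
E
```

```text
scene 264.49112378928214 213.34228316244565 [ 609.91124754 -201.40271289   13.71662559] [  87.93220462 -314.26602654]
top 359.22623741424957 173.31568705794575 [ 610.83951136 -201.21206952   14.76576575] [  88.84579295 -314.01428265]
```

View pics/both1.png

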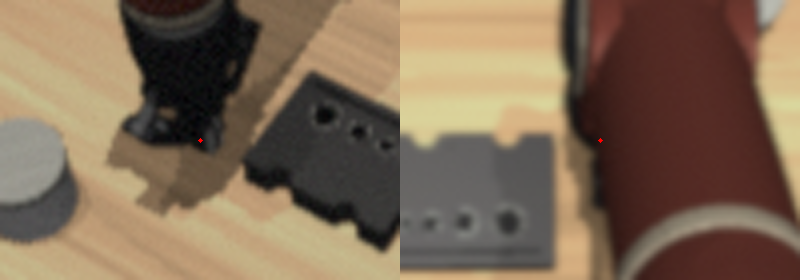

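The left half shows the shut fingertips beside the block's right side, near grooved_end_a. The arm hides the tip in the top view (right half). Next I'll feel for contact.

>>> drive_tool(
  moves=[
    [[0,8,0,0,0],[0,6,0,0,0],[0,2,0,0,0],[0,2,0,0,0],[0,0,0,0,0]],
  ],
)

```text
time_s: 3.9
ee_pos: [611.3, -181.6, 13.6]
tool_rot: [0.729, 0.684, 0.0, 0.0]
wrist_force: [1.4, -0.1, -0.0]
grip_width: -0.003
grasp_force: 0.0
```

>>> drive_tool(
  moves=[
    [[0,2,0,0,0],[0,2,0,0,0],[0,0,0,0,0]],
  ],
)

```text
time_s: 4.2
ee_pos: [611.4, -177.6, 13.3]
tool_rot: [0.73, 0.684, 0.0, -0.0]
wrist_force: [0.3, 0.1, 0.4]
grip_width: 0.004
grasp_force: 0.0
```

>>> drive_tool(
  moves=[
    [[0,2,0,0,0],[0,2,0,0,0],[0,0,0,0,0]],
  ],
)

```text
time_s: 4.5
ee_pos: [611.4, -176.7, 13.3]
tool_rot: [0.73, 0.683, -0.001, 0.001]
wrist_force: [0.1, -5.4, -1.4]
grip_width: -0.002
grasp_force: 2.4
```

>>> drive_tool(
  moves=[
    [[0,2,0,0,0],[0,2,0,0,0],[0,0,0,0,0]],
  ],
)

```text
time_s: 4.8
ee_pos: [612.1, -175.2, 13.4]
tool_rot: [0.731, 0.683, -0.002, 0.003]
wrist_force: [1.1, -7.4, -1.9]
grip_width: 0.003
grasp_force: 4.0
```

>>> drive_tool(
  moves=[
    [[0,5,0,0,0],[0,5,0,0,0],[0,5,0,0,0],[0,5,0,0,0],[0,5,0,0,0],[0,5,0,0,0],[0,5,0,0,0],[0,5,0,0,0],[0,5,0,0,0],[0,5,0,0,0],[0,0,0,0,0]],
  ],
)

```text
time_s: 5.9
ee_pos: [618.3, -121.7, 13.6]
tool_rot: [0.73, 0.683, 0.002, 0.003]
wrist_force: [4.1, -3.7, -3.5]
grip_width: -0.001
grasp_force: 2.8
```

Run:
```python
from h import *
from plant import arm
im=arm.camera("top")[:,:,::-1].copy(); p=arm.camera_params("top"); o=arm.get_obs(); print(o["ee_pos"],fc(o["ee_pos"]))
a=arm.camera("scene")[:,:,::-1].copy()
c=np.hstack([cv2.resize(im[130:250,210:410],None,fx=2,fy=2,interpolation=2),cv2.resize(a[165:285,230:430],None,fx=2,fy=2,interpolation=2)])
cv2.imwrite("pics/top2.png",c)
```

```text
[ 618.2498728  -121.75862184   13.63979352] [  90.97417259 -234.24440234]
```

View pics/top2.png

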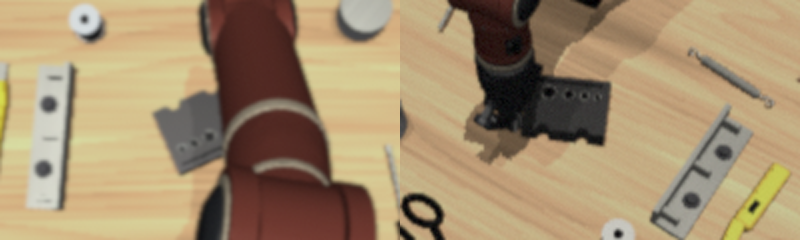

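The top half shows the block turned about 25° CCW: left-edge corners at crop (153,113) and (182,174), everything else undisturbed. I'll carry on with this corner.

>>> drive_tool(
  moves=[
    [[0,5,0,0,0],[0,5,0,0,0],[0,5,0,0,0],[0,5,0,0,0],[0,5,0,0,0],[0,5,0,0,0],[0,5,0,0,0],[0,5,0,0,0],[0,0,0,0,0],[0,-12,0,0,0],[0,-12,0,0,0],[0,0,0,-50,0],[0,-30,0,-40,0],[0,-45,0,0,0],[0,-45,0,0,0],[0,-45,0,0,0],[0,0,0,0,0]],
  ],
)

```text
time_s: 7.7
ee_pos: [601.4, -281.0, 102.6]
tool_rot: [0.735, 0.678, -0.004, 0.002]
wrist_force: [-0.2, -1.4, -0.9]
grip_width: 0.004
grasp_force: 0.0
```

```bash
cat > m.py <<'E'
from h import *
from plant import arm
import sys
im=arm.camera("top")[:,:,::-1].copy(); p=arm.camera_params("top"); o=arm.get_obs()
print(o["time_s"],o["ee_pos"].round(1),fc(o["ee_pos"]).round(1),o["wrist_force"].round(1))
r,b,a=block(im,p,(float(sys.argv[1]),float(sys.argv[2])),32)
print(r,a); print("center",fc(r[0])); print(np.array([fc(x) for x in b]).round(1))
c=im[120:250,200:420].copy()
for x in b:
    u,v=pix(p,[*x,28]); cv2.circle(c,(int(round(u-200)),int(round(v-120))),1,(0,0,255),-1)
cv2.imwrite(sys.argv[3],cv2.resize(c,None,fx=3,fy=3,interpolation=2))
E
python3 m.py 310 180 pics/top3.png
```

```text
7.75 [ 602.6 -275.5  102.6] [  85.6 -388.7] [-0.1  0.9 -0.1]
((544.6549682617188, -55.53208923339844), (91.22422790527344, 116.3701400756836), 45.0020751953125) 19426.0
center [  13.15197816 -173.04089223]
[[ -60.7 -169. ]
 [  26.9 -245.7]
 [  87.  -177. ]
 [  -0.6 -100.4]]
```

View pics/top3.png

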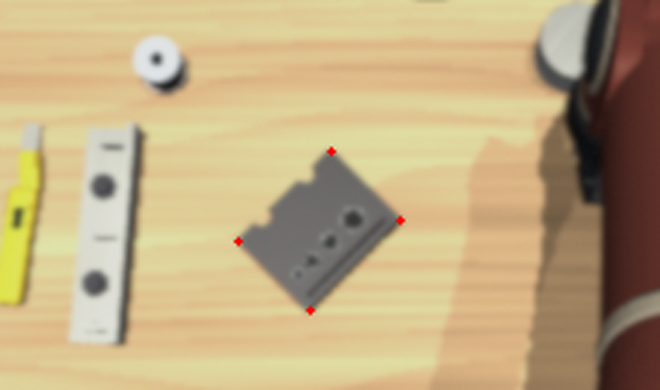

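The picture shows the block at about 45°, and the red box corners (238,240), (331,152), (400,220), (310,310) fit it well. In the fence frame it sits at (13,-173), with about 41° still to turn. I'll push near grooved_end_a again, square to its side, then go on to the next corner.

>>> drive_tool(
  moves=[
    [[0,45,6,0,0],[0,45,7,0,0],[0,45,6,0,0],[0,44,7,0,0],[0,0,0,0,0],[0,0,0,40,0],[0,0,0,40,0],[0,0,0,9,0],[0,3.3,-3.8,0,0],[0,3.3,-3.8,0,0],[0,3.3,-3.8,0,0],[0,0,0,0,0]],
  ],
)

```text
time_s: 8.95
ee_pos: [632.8, -80.1, 16.3]
tool_rot: [0.729, 0.684, 0.001, 0.001]
wrist_force: [0.5, -0.3, 0.0]
grip_width: 0.001
grasp_force: 0.0
```

>>> drive_tool(
  moves=[
    [[0,3.3,-3.8,0,0],[0,3.3,-3.8,0,0],[0,3.3,-3.8,0,0],[0,3.3,-3.8,0,0],[0,3.3,-3.8,0,0],[0,3.3,-3.8,0,0],[0,3.3,-3.8,0,0],[0,3.3,-3.8,0,0],[0,0,0,0,0]],
  ],
)

```text
time_s: 9.85
ee_pos: [609.4, -52.8, 15.8]
tool_rot: [0.73, 0.684, 0.005, 0.004]
wrist_force: [7.4, -1.1, -3.0]
grip_width: 0.001
grasp_force: 3.3
```

>>> drive_tool(
  moves=[
    [[0,-8,9,0,0],[0,-8,9,0,0],[0,0,0,-45,0],[0,-40,10,-45,0],[0,-45,0,0,0],[0,-45,0,0,0],[0,-45,0,0,0],[0,-45,0,0,0],[0,0,0,0,0]],
  ],
)

```text
time_s: 10.75
ee_pos: [610.6, -296.2, 95.2]
tool_rot: [0.735, 0.678, -0.004, 0.002]
wrist_force: [-0.8, -1.2, -0.8]
grip_width: -0.001
grasp_force: 0.0
```

```bash
python3 m.py 303 185 pics/top4.png
```

```text
10.8 [ 612.  -290.6   95.2] [  95.9 -403.1] [-0.3  0.1  0.2]
((526.822265625, -46.447113037109375), (90.8478012084961, 115.92242431640625), 56.389007568359375) 18415.5
center [  -5.24361552 -165.1577324 ]
[[ -78.1 -175.8]
 [  22.5 -233.4]
 [  67.6 -154.6]
 [ -33.   -96.9]]
```

>>> drive_tool(
  moves=[
    [[0,36,-16,0,0],[0,36,-17,0,0],[0,37,-16,0,0],[0,37,-17,0,0],[0,0,0,0,0],[0,0,0,40,0],[0,0,0,40,0],[0,0,0,2,0],[0,5,0,0,0],[0,5,0,0,0],[0,0,0,0,0]],
  ],
)

```text
time_s: 11.9
ee_pos: [560.7, -123.0, 16.1]
tool_rot: [0.729, 0.684, 0.001, 0.002]
wrist_force: [0.7, -0.4, -0.3]
grip_width: 0.005
grasp_force: 0.1
```

>>> drive_tool(
  moves=[
    [[0,5,0,0,0],[0,5,0,0,0],[0,5,0,0,0],[0,5,0,0,0],[0,5,0,0,0],[0,5,0,0,0],[0,5,0,0,0],[0,5,0,0,0],[0,4,0,0,0],[0,0,0,0,0]],
  ],
)

```text
time_s: 12.9
ee_pos: [566.2, -84.8, 16.3]
tool_rot: [0.731, 0.683, 0.001, 0.006]
wrist_force: [4.1, -9.5, -1.6]
grip_width: 0.002
grasp_force: 4.2
```

>>> drive_tool(
  moves=[
    [[0,-10,0,0,0],[0,-15,0,0,0],[0,-10,0,-45,0],[0,-40,0,-45,0],[0,-45,0,0,0],[0,-45,0,0,0],[0,-45,0,0,0],[0,-20,0,0,0],[0,0,0,0,0]],
  ],
)

```text
time_s: 13.8
ee_pos: [545.1, -307.8, 96.4]
tool_rot: [0.733, 0.681, -0.001, 0.001]
wrist_force: [-0.2, 0.5, -0.4]
grip_width: 0.001
grasp_force: 0.0
```

```bash
python3 m.py 298 185 pics/top5.png
```

```text
13.85 [ 546.2 -303.9   96.4] [  31.1 -420.7] [ 0.4  1.  -0.3]
((523.1767578125, -17.11627197265625), (91.64968872070312, 106.9078598022461), 68.01380920410156) 16473.5
center [ -10.82497781 -136.13297814]
[[ -75.9 -163. ]
 [  25.7 -196.4]
 [  54.3 -109.3]
 [ -47.3  -75.9]]
```

```bash
sed -i 's/),32)/),40)/' m.py; python3 m.py 292 188 pics/top6.png
```

```text
13.9 [ 547.1 -301.2   96.6] [  31.9 -418. ] [-0.2  0.6  0.1]
((518.326171875, -15.264541625976562), (91.6362533569336, 117.29332733154297), 68.01640319824219) 21391.0
center [ -15.78762097 -134.60678613]
[[ -85.8 -159.8]
 [  25.6 -196.4]
 [  54.2 -109.4]
 [ -57.2  -72.8]]
```

View pics/top6.png

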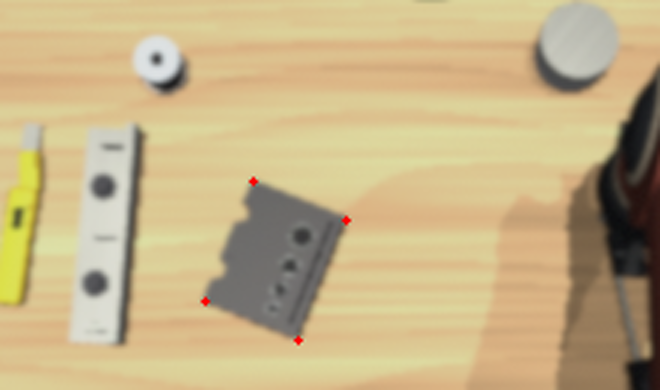

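Box corners (205,301), (253,181), (346,220), (298,340) fit. The block has about 18° left to turn and is clear of the fence by about 70 mm. I'll push the same plain corner once more.

>>> drive_tool(
  moves=[
    [[0,45,2,0,0],[0,45,2,0,0],[0,45,2,0,0],[0,45,0,0,0],[0,13,0,0,0],[0,0,0,40,0],[0,0,0,40,0],[0,0,0,2,0],[0,5,0,0,0],[0,5,0,0,0],[0,0,0,0,0]],
  ],
)

```text
time_s: 15.0
ee_pos: [568.5, -97.9, 16.8]
tool_rot: [0.729, 0.685, 0.002, 0.001]
wrist_force: [0.2, -0.3, 0.4]
grip_width: -0.0
grasp_force: 0.0
```

>>> drive_tool(
  moves=[
    [[0,5,0,0,0],[0,5,0,0,0],[0,5,0,0,0],[0,5,0,0,0],[0,5,0,0,0],[0,5,0,0,0],[0,5,0,0,0],[0,0,0,0,0]],
  ],
)

```text
time_s: 15.8
ee_pos: [572.4, -70.4, 15.5]
tool_rot: [0.731, 0.683, 0.0, 0.005]
wrist_force: [4.3, -8.1, -0.8]
grip_width: -0.001
grasp_force: 4.1
```

>>> drive_tool(
  moves=[
    [[0,-10,0,0,0],[0,-15,0,0,0],[1,-10,0,-45,0],[1,-40,0,-45,0],[1,-45,0,0,0],[1,-45,0,0,0],[1,-45,0,0,0],[1,-20,0,0,0],[1,0,0,0,0],[1,0,0,0,0]],
  ],
)

```text
time_s: 16.8
ee_pos: [553.8, -286.9, 96.5]
tool_rot: [0.73, 0.684, 0.0, -0.001]
wrist_force: [-0.6, 1.1, -0.9]
grip_width: 0.999
grasp_force: 0.0
```

```bash
python3 m.py 288 190 pics/top7.png
```

```text
16.85 [ 554.5 -285.4   96.7] [  38.2 -401.8] [0.1 0.9 0.4]
((515.64111328125, -6.111976623535156), (91.5392074584961, 117.7336196899414), 75.30538177490234) 21806.0
center [ -19.07335256 -125.65229264]
[[ -85.5 -159.5]
 [  30.1 -181.7]
 [  47.4  -91.8]
 [ -68.2  -69.6]]
```

About 11° remains. I'll open the fingers so both push the plain side, bring the block square while still clear, and check.

>>> drive_tool(
  moves=[
    [[1,40,-15,0,0],[1,40,-15,0,0],[1,40,-14,0,0],[1,40,-14,0,0],[1,27,0,0,0],[1,0,0,40,0],[1,0,0,40,0],[1,0,0,12,0],[1,5,0,0,0],[1,5,0,0,0],[1,4,0,0,0],[1,0,0,0,0]],
  ],
)

```text
time_s: 18.05
ee_pos: [510.9, -82.1, 6.5]
tool_rot: [0.729, 0.684, 0.001, 0.001]
wrist_force: [0.5, -0.3, 0.9]
grip_width: 1.002
grasp_force: 0.0
```

>>> drive_tool(
  moves=[
    [[1,4,0,0,0],[1,4,0,0,0],[1,4,0,0,0],[1,4,0,0,0],[1,4,0,0,0],[1,4,0,0,0],[1,4,0,0,0],[1,4,0,0,0],[1,0,0,0,0]],
  ],
)

```text
time_s: 18.95
ee_pos: [514.6, -55.6, 5.3]
tool_rot: [0.732, 0.681, 0.0, 0.003]
wrist_force: [2.3, -6.3, -1.0]
grip_width: 1.002
grasp_force: 3.1
```

Run:
```python
from h import *
from plant import arm
o=arm.get_obs();print(fc(o["ee_pos"]),o["wrist_force"],o["torque"])
im=arm.camera("top")[:,:,::-1].copy()
a=arm.camera("scene")[:,:,::-1].copy()
c=np.hstack([cv2.resize(im[130:250,210:340],None,fx=3,fy=3,interpolation=2),cv2.resize(a[165:285,290:420],None,fx=3,fy=3,interpolation=2)])
cv2.imwrite("pics/s8.png",c)
```

```text
[ -16.82844104 -175.11103519] [ 2.29916886 -6.34067991 -0.98771843] [-1.35086136 -0.51391453 -0.37747575]
```

View pics/s8.png

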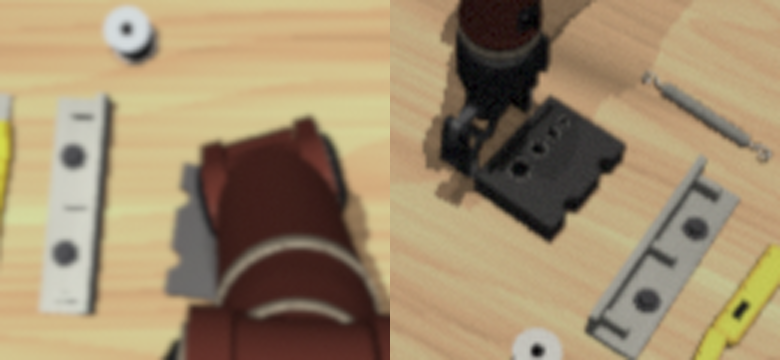

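The block is nearly square and still well clear (grooved side at about x=165–190 in the left half, fence face at 100). I'll push a little more, then back off to measure.

>>> drive_tool(
  moves=[
    [[1,4,0,0,0],[1,4,0,0,0],[1,4,0,0,0],[1,4,0,0,0],[1,0,0,0,0],[1,0,0,0,0]],
  ],
)

```text
time_s: 19.65
ee_pos: [514.7, -42.1, 5.3]
tool_rot: [0.732, 0.681, -0.001, 0.004]
wrist_force: [2.2, -11.7, 1.0]
grip_width: 1.003
grasp_force: 5.3
```

>>> drive_tool(
  moves=[
    [[1,-10,0,0,0],[1,-15,0,0,0],[1,-10,0,-45,0],[1,-40,0,-45,0],[1,-45,0,0,0],[1,-45,0,0,0],[1,-45,0,0,0],[1,-20,0,0,0],[1,0,0,0,0],[1,0,0,0,0]],
  ],
)

```text
time_s: 20.65
ee_pos: [498.1, -256.9, 87.0]
tool_rot: [0.73, 0.684, 0.001, -0.001]
wrist_force: [0.8, 0.6, 0.5]
grip_width: 1.0
grasp_force: 0.0
```

```bash
python3 m.py 283 191 pics/top9.png
python3 - <<'E'
from h import *
from plant import arm
p=arm.camera_params("top"); im=arm.camera("top")[:,:,::-1].copy()
u=cv2.resize(im,None,fx=4,fy=4,interpolation=2);hsv=cv2.cvtColor(u,cv2.COLOR_BGR2HSV)
m=(hsv[...,1]<75)&(hsv[...,2]<135)
P=[]
for v in range(165*4,222*4,2):
    xs=np.where(m[v,262*4:325*4])[0]
    if len(xs)>60: P.append((fc(onz(p,262+xs.max()/4,v/4,28))))
P=np.array(P); k=np.polyfit(P[8:-8,0],P[8:-8,1],1); print("plain side slope deg rel fence",np.degrees(np.arctan(k[0])),np.std(P[8:-8,1]-np.polyval(k,P[8:-8,0])))
E
```

```text
20.7 [ 498.5 -255.7   87.2] [ -19.6 -375.8] [0.1 0.6 0.6]
((510.261474609375, 12.875495910644531), (91.54312133789062, 118.14081573486328), 86.1012954711914) 22122.5
center [ -25.69953779 -107.0630943 ]
[[ -84.8 -152.7]
 [  33.3 -152.9]
 [  33.4  -61.4]
 [ -84.7  -61.2]]
plain side slope deg rel fence -0.35619413923744625 0.3154279865222036
```

The block is square to within about 0.3° and 61 mm clear of the fence. It will sit within the fence ends: x from -86 to +34, against ±100. Now I'll push it straight home.

>>> drive_tool(
  moves=[
    [[1,45,-3,0,0],[1,45,-3,0,0],[1,45,0,0,0],[1,45,0,0,0],[1,14,0,0,0],[1,0,0,40,0],[1,0,0,40,0],[1,0,0,2,0],[1,6,0,0,0],[1,4,0,0,0],[1,0,0,0,0]],
  ],
)

```text
time_s: 21.85
ee_pos: [507.1, -52.8, 7.2]
tool_rot: [0.729, 0.684, 0.002, 0.001]
wrist_force: [0.2, 0.1, -0.0]
grip_width: 0.996
grasp_force: 0.0
```

>>> drive_tool(
  moves=[
    [[1,4,0,0,0],[1,4,0,0,0],[1,4,0,0,0],[1,4,0,0,0],[1,4,0,0,0],[1,4,0,0,0],[1,4,0,0,0],[1,4,0,0,0],[1,4,0,0,0],[1,4,0,0,0],[1,4,0,0,0],[1,4,0,0,0],[1,4,0,0,0],[1,4,0,0,0],[1,0,0,0,0]],
  ],
)

```text
time_s: 23.35
ee_pos: [508.8, -7.1, 5.8]
tool_rot: [0.732, 0.681, -0.005, 0.003]
wrist_force: [-0.2, -14.7, 5.9]
grip_width: 1.001
grasp_force: 7.0
```

>>> drive_tool(
  moves=[
    [[1,2,0,0,0],[1,2,0,0,0],[1,2,0,0,0],[1,0,0,0,0]],
  ],
)

```text
time_s: 23.75
ee_pos: [509.0, -2.1, 5.9]
tool_rot: [0.733, 0.681, -0.005, 0.004]
wrist_force: [-0.7, -16.1, 6.2]
grip_width: 1.0
grasp_force: 7.8
```

>>> drive_tool(
  moves=[
    [[1,3,0,0,0],[1,3,0,0,0],[1,3,0,0,0],[1,3,0,0,0],[1,2,0,0,0],[1,0,0,0,0]],
  ],
)

```text
time_s: 24.35
ee_pos: [509.9, 11.7, 5.8]
tool_rot: [0.733, 0.681, -0.005, 0.004]
wrist_force: [-0.9, -15.6, 6.1]
grip_width: 0.998
grasp_force: 7.8
```

>>> drive_tool(
  moves=[
    [[1,2,0,0,0],[1,2,0,0,0],[1,0,0,0,0]],
  ],
)

```text
time_s: 24.65
ee_pos: [510.1, 15.3, 5.8]
tool_rot: [0.733, 0.681, -0.006, 0.004]
wrist_force: [-0.9, -16.1, 6.6]
grip_width: 1.002
grasp_force: 8.1
```

>>> drive_tool(
  moves=[
    [[1,2,0,0,0],[1,2,0,0,0],[1,0,0,0,0]],
  ],
)

```text
time_s: 24.95
ee_pos: [510.2, 17.6, 5.8]
tool_rot: [0.733, 0.68, -0.007, 0.004]
wrist_force: [-0.4, -20.0, 7.4]
grip_width: 1.001
grasp_force: 9.4
```

>>> drive_tool(
  moves=[
    [[1,2,0,0,0],[1,2,0,0,0],[1,0,0,0,0]],
  ],
)

```text
time_s: 25.25
ee_pos: [510.1, 17.6, 5.8]
tool_rot: [0.733, 0.68, -0.009, 0.006]
wrist_force: [0.3, -25.0, 8.4]
grip_width: 1.001
grasp_force: 12.4
```

>>> drive_tool(
  moves=[
    [[1,2,0,0,0],[1,2,0,0,0],[1,0,0,0,0]],
  ],
)

```text
time_s: 25.55
ee_pos: [510.0, 17.6, 5.8]
tool_rot: [0.734, 0.679, -0.011, 0.007]
wrist_force: [-0.6, -30.0, 9.3]
grip_width: 1.0
grasp_force: 15.4
```

>>> drive_tool(
  moves=[
    [[1,2,0,0,0],[1,2,0,0,0],[1,2,0,0,0],[1,2,0,0,0],[1,0,0,0,0],[1,0,0,0,0]],
  ],
)

```text
time_s: 26.15
ee_pos: [509.9, 17.6, 5.8]
tool_rot: [0.735, 0.678, -0.016, 0.01]
wrist_force: [0.9, -43.0, 9.7]
grip_width: 1.003
grasp_force: 21.3
```

>>> drive_tool(
  moves=[
    [[1,-6,0,0,0],[1,-6,0,0,0],[1,-10,0,0,0],[1,-15,0,0,0],[1,-10,0,-45,0],[1,-40,0,-45,0],[1,-45,0,0,0],[1,-45,0,0,0],[1,-45,0,0,0],[1,-45,0,0,0],[1,0,0,0,0]],
  ],
)

```text
time_s: 27.25
ee_pos: [493.2, -223.0, 87.3]
tool_rot: [0.734, 0.679, -0.002, 0.002]
wrist_force: [-0.2, -0.3, -0.2]
grip_width: 0.998
grasp_force: 0.0
```

Run:
```python
from h import *
from plant import arm
p=arm.camera_params("top"); im=arm.camera("top")[:,:,::-1].copy(); sc=arm.camera("scene")[:,:,::-1].copy()
u=cv2.resize(im,None,fx=4,fy=4,interpolation=2);hsv=cv2.cvtColor(u,cv2.COLOR_BGR2HSV)
m=(hsv[...,1]<75)&(hsv[...,2]<135)
P=[]
for v in range(165*4,235*4,2):
    xs=np.where(m[v,245*4:290*4])[0]
    if len(xs)>60: P.append((fc(onz(p,245+xs.max()/4,v/4,28))))
P=np.array(P); print(P[[0,-1]]); k=np.polyfit(P[8:-8,0],P[8:-8,1],1); print("slope",np.degrees(np.arctan(k[0])),np.polyval(k,-26))
c=np.hstack([cv2.resize(im[150:250,215:310],None,fx=4,fy=4,interpolation=2),cv2.resize(sc[190:290,325:420],None,fx=4,fy=4,interpolation=2)])
cv2.imwrite("pics/end.png",c); print(arm.get_obs()["time_s"])
```

```text
[[ 32.14437507 -62.27572377]
 [-83.22170761 -94.35830622]]
slope -0.4205407469909139 -95.09712336194909
27.35
```

View pics/end.png

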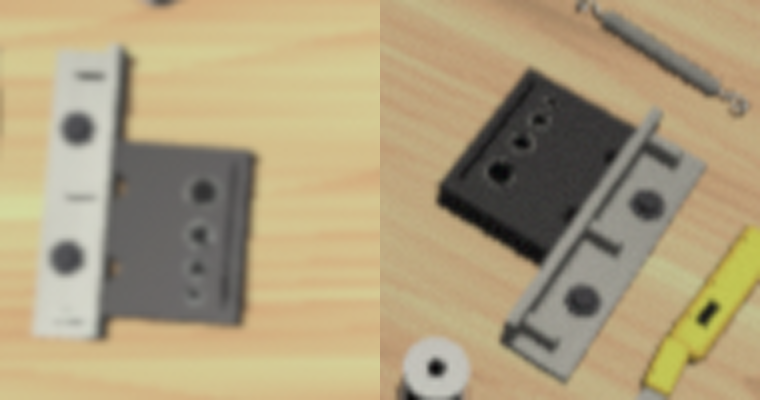

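Home: the left half shows the grooved side against the fence face, and both block ends (y=143 and 322) lie inside the fence ends (45 and 338). I'll press once with shut fingertips at the +x end to make sure that end is seated.

>>> drive_tool(
  moves=[
    [[0,30,9,0,0],[0,40,9,0,0],[0,40,9,0,0],[0,40,9,0,0],[0,40,9,0,0],[0,26,0,0,0],[0,0,0,0,0],[0,0,0,40,0],[0,0,0,33,0],[0,6,0,0,0],[0,4,0,0,0],[0,3,0,0,0],[0,3,0,0,0],[0,0,0,0,0]],
  ],
)

```text
time_s: 28.75
ee_pos: [556.3, 14.2, 16.2]
tool_rot: [0.73, 0.684, 0.001, 0.001]
wrist_force: [-0.2, -1.3, 0.3]
grip_width: 0.002
grasp_force: 0.5
```

>>> drive_tool(
  moves=[
    [[0,3,0,0,0],[0,3,0,0,0],[0,2,0,0,0],[0,0,0,0,0]],
  ],
)

```text
time_s: 29.15
ee_pos: [556.1, 14.4, 16.0]
tool_rot: [0.732, 0.682, -0.004, 0.004]
wrist_force: [-0.7, -12.3, 7.4]
grip_width: 0.001
grasp_force: 6.0
```

>>> drive_tool(
  moves=[
    [[0,3,0,0,0],[0,3,0,0,0],[0,3,0,0,0],[0,0,0,0,0]],
  ],
)

```text
time_s: 29.55
ee_pos: [556.4, 15.1, 16.1]
tool_rot: [0.734, 0.679, -0.008, 0.007]
wrist_force: [-0.5, -22.2, 10.1]
grip_width: -0.003
grasp_force: 11.4
```

>>> drive_tool(
  moves=[
    [[0,3,0,0,0],[0,3,0,0,0],[0,3,0,0,0],[0,0,0,0,0]],
  ],
)

```text
time_s: 29.95
ee_pos: [556.3, 15.2, 16.2]
tool_rot: [0.736, 0.677, -0.013, 0.01]
wrist_force: [-1.7, -33.7, 13.4]
grip_width: 0.001
grasp_force: 17.2
```

>>> drive_tool(
  moves=[
    [[0,-8,0,0,0],[0,-8,0,0,0],[0,-10,0,0,0],[0,-15,0,0,0],[0,-10,0,-45,0],[0,-40,0,-40,0],[0,-45,0,0,0],[0,-45,0,0,0],[0,-45,0,0,0],[0,0,0,0,0]],
  ],
)

```text
time_s: 30.95
ee_pos: [540.3, -190.0, 94.4]
tool_rot: [0.734, 0.679, -0.002, 0.001]
wrist_force: [0.0, 0.7, 0.2]
grip_width: 0.001
grasp_force: 0.0
```

Run:
```python
from h import *
from plant import arm
p=arm.camera_params("top"); im=arm.camera("top")[:,:,::-1].copy()
u=cv2.resize(im,None,fx=4,fy=4,interpolation=2);hsv=cv2.cvtColor(u,cv2.COLOR_BGR2HSV)
m=(hsv[...,1]<75)&(hsv[...,2]<135)
P=[]
for v in range(165*4,235*4,2):
    xs=np.where(m[v,245*4:290*4])[0]
    if len(xs)>60: P.append((fc(onz(p,245+xs.max()/4,v/4,28))))
P=np.array(P); k=np.polyfit(P[8:-8,0],P[8:-8,1],1); print("slope",np.degrees(np.arctan(k[0])),np.polyval(k,-26),P[:,0].min(),P[:,0].max())
o=arm.get_obs(); print(o["time_s"],o["wrist_force"],o["ee_pos"])
```

```text
slope 0.01532336794629571 -94.75397231283691 -83.22170760762259 32.27624502329891
31.0 [-0.60173367  0.87638149  0.65843758] [ 541.19136207 -184.93431486   94.50472853]
```

```bash
python3 -c "
from plant import arm
print(arm.close_job())"
```

```text
the job is handed in; nothing more can be done
None
```

The die block was walked round, squared to within about 0.3° while about 61 mm clear of the fence, then pushed home. Its grooved side now sits flat against the steel fence, inside both ends by about 14 mm or more. The job was handed in at about 31 s with the arm clear, and no bystander was touched.

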